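# Pin the swing-out hook arm and hang the picking basket on it

## Task

The swing-out hook arm on the bench bracket is loose. Swing it until its hole comes over the hole in the yellow index plate beneath and lock it there by driving the orange-knobbed pin down through both holes until its collar sits on the arm; then hang the blue picking basket by its handle on the arm's two prongs and let go. Leave the black-knobbed pin, the cartons, the rolls and the caster where they are.

Things in the scene. Friction and masses are not known exactly. Their poses are not given: they have to be found in the camera images.
- bracket: fixed bracket: dark steel base plate 150 x 160 mm and an upright steel post. Origin on the post's axis at table height, z up. Its -x axis points roughly towards the robot, and is the direction of the hook arm at joint value 0
- pivot (a point): point on the post's axis (the hook arm's vertical hinge axis), at the height of the arm's top face, 168 mm above the table; the post's cap, 42 mm across, rises to 184 mm
- hook_arm (a joint): angle (rad) of the hook arm about the post; 0 along the bracket's -x axis, positive swings its free end to the bracket's +y (clockwise seen from above). Turns from -0.35 to 0.55 with slight friction (about 1.2 N at its hole) and stays where it is left; starts between 0.35 and 0.5
- plate_middle (a point): mean place of the hole in the yellow index plate (fixed, 8 mm thick, top face at this height, 158 mm; 2 mm under the arm, open air below). The real hole, 13.5 mm across, lies up to 13 mm either way along the circle of 85 mm about the post (meets the arm's hole at joint -0.2 to 0.1) and is not tracked: see it from above, or drag the pin's tip along the plate until it drops
- lock_hole (a point): centre of the mouth (on the arm's top face, 168 mm above the table) of the arm's vertical through hole, 14 mm across; it is 85 mm from the post's axis. The arm is a steel bar 36 mm wide and 8 mm thick there. x axis of this point: along the arm towards the post; z up
- hook_seat (a point): where the middle of the basket's handle lies when hung: midway between the arm's prongs, 175 mm from the post's axis and above the table; x axis along the arm towards the post. Prongs: 8 mm rods 68 mm apart, level (tops at 170 mm) from 40 mm inside this point to 25 mm outside, then bent up to ball tips (tops at 196 mm, 37 mm outside). Clear between them for 50 mm either way
- orange_pin_knob (a point): locking pin standing in the rack: round orange knob 26 mm across, 34 mm high; this point is on its axis, 19 mm above the knob's underside, z up. Below the knob a collar 24 mm across, its underside 24 mm below this point; then a steel shank 12 mm thick, 44 mm long, its last 7 mm tapered to 6 mm; tip 68 mm below this point. 70 g; about 1.5 mm of play in the rack
- orange_pin_collar (a point): point on the orange pin's axis at the underside of its collar; z up along the pin
- black_pin_knob (a point): another pin, same shape with a black knob, with a 14 mm shank that is too thick for the holes; point as for the orange one. Leave it in the rack
- pin_rack: fixed plywood block 60 x 120 x 60 mm (x, y, z) with the two pins in holes on its y axis 64 mm apart, 32 mm either side of the middle; which pin stands in which hole varies. Origin at the centre of its underside; the pins are best taken with the fingers on their x sides
- basket_handle (a point): middle of the handle bar of the blue picking basket: tray 90 x 130 x 55 mm (x, y, z) with a rigid grey bail of 10 mm round bar over its middle; the bar runs along the basket's y, level for 100 mm, its centre 140 mm above the underside, with a flat-sided black grip 14 x 40 x 18 mm in the middle. Weighs 175 to 350 g. z up
- tape_roll_mid (a point): roll of brown packing tape standing flat, 100 mm across, 48 mm high; this point is its centre. Leave it alone
- label_roll_mid (a point): roll of white labels standing on end, 72 mm across, 50 mm high; its centre. Leave it alone
- caster_mid (a point): spare swivel caster, wheel up, 70 mm square foot, 90 mm high; this point is on its axis 30 mm up. Leave it alone
- stock_carton_mid (a point): open cardboard stock carton 160 x 220 x 70 mm; its centre. Leave it alone
- small_carton_mid (a point): closed cardboard box 70 x 100 x 50 mm; its centre. Leave it alone
- basket: the same basket; origin at the centre of its underside, y along the handle bar

How it is judged:
By the outcome, as a careful person would: the job done as asked, in the order asked, and still so for the second after the job is handed in, with the robot touching nothing.
It also fails if it takes over 67 s, if anything falls off the work surface, if the arm or the gripper's body presses on something with over 40 N, if the wrist force passes 120 N, or if a joint passes its speed limit or range.

## Robot

A 6-joint arm with a two-finger parallel gripper is mounted at the origin on the work surface. World frame = base frame: x ahead of the robot, y to its left, z up, the work surface at z = 0. Lengths are in m, angles in rad, forces in N, time in s.
With the tool pointing down it reaches from about 0.275 to 0.75 m from the base axis. Payload 10.2 kg.
Tool frame: the origin (TCP) lies between the finger pads; the fingertips stand 11 mm ahead of it and the grasp point (between the pads) lies 8 mm behind it; x points along the fingers, z is the direction in which the jaws open and shut, and the axes are right-handed (so a half turn about x gives the same grasp; the last joint's range is limited). The gripper opens to 88 mm and grips with 3 to 60 N. Pads are 18 mm wide; open, the fingers measure 123 mm over their backs; the gripper's body (75 mm by 187 mm) begins 45 mm behind the grasp point.
Start: joints at [-0.223, 0.313, 1.498, -0, 1.331, -0.223], TCP at [0.525, -0, 0.25] pointing down, gripper open.
Joint ranges: [-2.94, 2.94], [-0.97, 2.17], [0.19, 2.56], [-1.23, 4.37], [0.02, 3.11], [-2.88, 2.88]. Speed limits (rad/s): [2.39, 2.39, 3.01, 3.14, 3.14, 3.14].

## Interface

Orientations are given as a unit quaternion [x, y, z, w].
In Python, from workcell import r, ik, camera, telemetry gives the robot as it stands. The module is installed in compiled form; this text tells all that it offers. Calls block until the motion is done:
- r.movep(position, orientation): joint-space move of the TCP to a pose.
- r.move_l(position, max_speed=0.15, ori=None, force_limit=None): straight line of the TCP; ori=None keeps the orientation; max_speed is the mean speed in m/s. With force_limit (N) it stops when the force on the tool has changed by that much, and returns True; else False.
- r.move_joints(angles): joint-space move.
- r.let_go() and r.clamp(newtons=None): open the fingers fully, or close them until they stop; newtons is the grip in N (None keeps the last).
- r.wait(seconds).
- ik(position, orientation): joint angles nearest the present ones, or None.
- camera(name): name is "scene" or "side" or "wrist"; returns a dict with "frame" (480x640x3 uint8, red, green, blue), "mtx" (3x3 intrinsics, pixels), "T" (4x4, takes a point from camera to world coordinates). Camera axes: x right, y up, looking along -z (the intrinsics and any distortion apply to the point x, -y, -z); pixel columns grow to the right and rows downward; lengths in m; the calibration is good to about 2 mm. A picture is of the moment at which its call begins. There is no depth.
A pose or a line that the arm cannot do raises r.IKError and nothing moves.
- r.finish_job(): hands the job in, once; it reports no verdict.
Readings, each from a call of its own:
- telemetry.current_time(): time.
- telemetry.current_joint_positions(): joint angles.
- telemetry.current_qd(): joint speeds.
- telemetry.current_joint_torque(): joint torques, N m.
- telemetry.current_tool_pos(): TCP position.
- telemetry.current_orientation(): TCP orientation.
- telemetry.current_contact_force(): force on the tool from outside, world axes, zero at the start.
- telemetry.current_wrist_torque(): the same for the moment, N m.
- telemetry.current_gripper_width(): opening from 0.0 (shut) to 1.0 (fully open).
Only numpy, scipy, OpenCV 4.12 (cv2) and the standard library are available. Lean on these libraries where they do the work, as an engineer would, in place of code of your own. Each camera call takes 0.05 s, during which the arm holds its last target.

## Working session

There is one attempt and no reset: what is moved stays moved. The work goes in short steps, each a Python script; the robot and the scene stay as the last script left them, time stands still between calls to the robot, and variables do not carry over. Pictures are saved under pics/ and viewed, and the job is handed in when it is done.

```bash
mkdir -p pics; ls; python3 - <<'E'
from workcell import r, ik, camera, telemetry
import cv2
for n in ["scene","side","wrist"]:
    c=camera(n); cv2.imwrite(f"pics/a_{n}.png",c["frame"][:,:,::-1]); print(n,c["mtx"].round(1).tolist(),c["T"].round(4).tolist(),[k for k in c])
print(telemetry.current_time(),telemetry.current_orientation(),telemetry.current_contact_force())
E
```

```text
pics
scene [[534.2, 0.0, 307.1], [0.0, 534.2, 247.7], [0.0, 0.0, 1.0]] [[0.6652, -0.4075, 0.6256, 1.282], [0.7465, 0.3462, -0.5682, -0.6424], [0.015, 0.845, 0.5345, 0.7363], [0.0, 0.0, 0.0, 1.0]] ['frame', 'mtx', 'T']
side [[462.2, 0.0, 318.5], [0.0, 462.2, 256.7], [0.0, 0.0, 1.0]] [[-0.8421, 0.266, -0.4691, 0.0399], [-0.539, -0.4456, 0.7148, 0.8216], [-0.0189, 0.8548, 0.5186, 0.729], [0.0, 0.0, 0.0, 1.0]] ['frame', 'mtx', 'T']
wrist [[353.3, 0.0, 321.3], [0.0, 353.3, 239.6], [0.0, 0.0, 1.0]] [[1.0, -0.0001, 0.0014, 0.5254], [-0.0004, 0.9478, 0.3187, 0.0839], [-0.0013, -0.3187, 0.9478, 0.385], [0.0, 0.0, 0.0, 1.0]] ['frame', 'mtx', 'T']
0.15 [7.35552217e-05 7.07443325e-01 6.93163955e-05 7.06770070e-01] [-0.3038502   0.3399362   0.12022871]
```

View pics/a_scene.png

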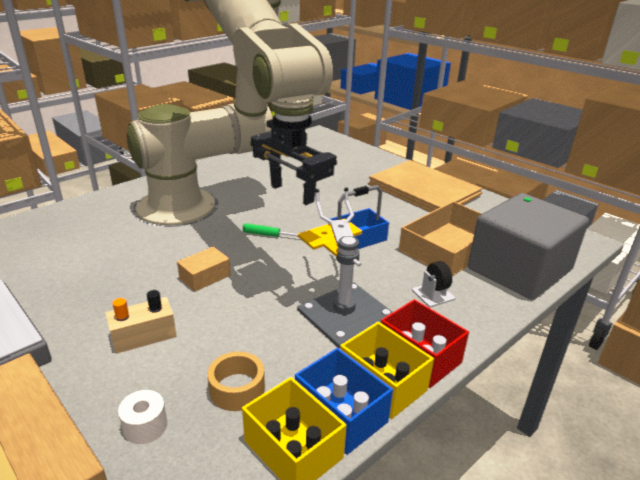

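View pics/a_side.png

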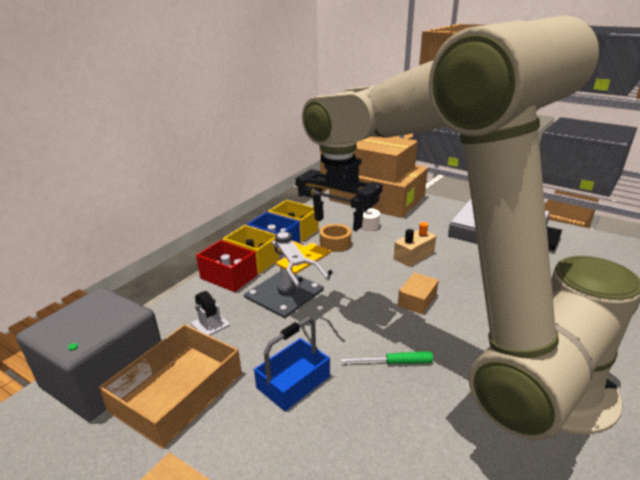

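View pics/a_wrist.png

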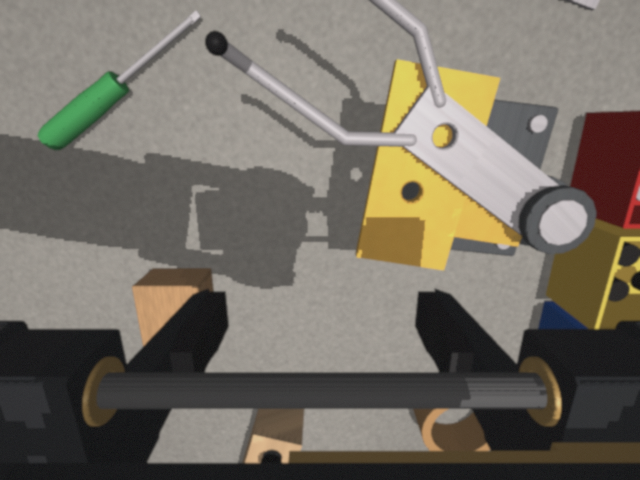

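The wrist view shows the arm's hole at (443,135), the plate hole at (412,191) and the post cap at (555,218). The orange knob is at scene (121,308) and side (424,228). The basket grip is at scene (360,191) and side (290,331).

```bash
cat > h.py <<'E'
import numpy as np, cv2
from workcell import r, ik, camera, telemetry
from scipy.spatial.transform import Rotation as R
def ray(c,p):
    d=np.linalg.inv(c["mtx"])@[p[0],p[1],1.]
    d=np.array([d[0],-d[1],-d[2]]); return c["T"][:3,3], c["T"][:3,:3]@d
def onz(c,p,z):
    o,d=ray(c,p); return o+d*(z-o[2])/d[2]
def tri(*cps):
    A=np.zeros((3,3));b=np.zeros(3);L=[]
    for c,p in cps:
        o,d=ray(c,p);d=d/np.linalg.norm(d);P=np.eye(3)-np.outer(d,d);A+=P;b+=P@o;L.append((o,d,P))
    x=np.linalg.solve(A,b); return x,[float(np.linalg.norm(P@(x-o))) for o,d,P in L]
def proj(c,X):
    q=c["T"][:3,:3].T@(np.asarray(X)-c["T"][:3,3]); u=c["mtx"]@[q[0],-q[1],-q[2]]; return u[:2]/u[2]
def snap(n,f):
    c=camera(n); cv2.imwrite("pics/"+f+".png",c["frame"][:,:,::-1]); np.savez("pics/"+f+".npz",**c); return c
def load(f): return dict(np.load("pics/"+f+".npz"))
def down(a):
    """tool x down, jaw axis (tool z) horizontal at world yaw a"""
    z=np.array([np.cos(a),np.sin(a),0]);x=np.array([0,0,-1.]);y=np.cross(z,x)
    return R.from_matrix(np.c_[x,y,z]).as_quat()
E
python3 - <<'E'
from h import *
for n in ["scene","side","wrist"]: snap(n,"b_"+n)
s,d,w=load("b_scene"),load("b_side"),load("b_wrist")
np.set_printoptions(precision=4,suppress=True)
print(R.from_quat(telemetry.current_orientation()).as_matrix())
print("cap",onz(w,(557,221),.184),"hole",onz(w,(443,135),.168),"plate",onz(w,(412,191),.158))
print("orange",tri((s,(121,309)),(d,(424,229))))
print("black",tri((s,(154,301)),(d,(409,237))))
print("grip",tri((s,(360,191)),(d,(290,331))))
print("post cap s/d",tri((s,(347,242)),(d,(283,236))))
E
python3 - <<'E'
import cv2
for n,(x,y,w,h) in {"scene":(90,270,120,90),"side":(230,310,120,90)}.items():
    i=cv2.imread(f"pics/b_{n}.png")[y:y+h,x:x+w]; cv2.imwrite(f"pics/bz_{n}.png",cv2.resize(i,None,fx=5,fy=5,interpolation=2))
E
```

```text
[[-0.0004 -0.      1.    ]
 [ 0.      1.      0.    ]
 [-1.      0.     -0.0004]]
cap [0.6643 0.0277 0.184 ] hole [0.597  0.0758 0.168 ] plate [0.584  0.0406 0.158 ]
orange (array([ 0.4436, -0.366 ,  0.0797]), [0.0016819033162113197, 0.0016819033162112668])
black (array([ 0.4628, -0.3043,  0.0777]), [0.0005219936843413077, 0.0005219936843414659])
grip (array([0.4703, 0.2721, 0.1394]), [0.00043685729942750533, 0.0004368572994274068])
post cap s/d (array([0.6661, 0.0249, 0.1792]), [0.0007560885369391182, 0.000756088536939164])
```

```bash
python3 - <<'E'
from h import *
r.movep([0.60,0.04,0.24],down(0)); snap("wrist","c1"); print(telemetry.current_time(),telemetry.current_joint_positions())
i=cv2.imread("pics/c1.png"); cv2.imwrite("pics/c1z.png",cv2.resize(i[90:330,160:480],None,fx=2.5,fy=2.5,interpolation=2))
E
```

```text
0.7833 [-1.28289114e-01  4.89511073e-01  1.26761860e+00 -2.28481450e-04
  1.38516173e+00 -1.28471551e-01]
```

View pics/c1z.png

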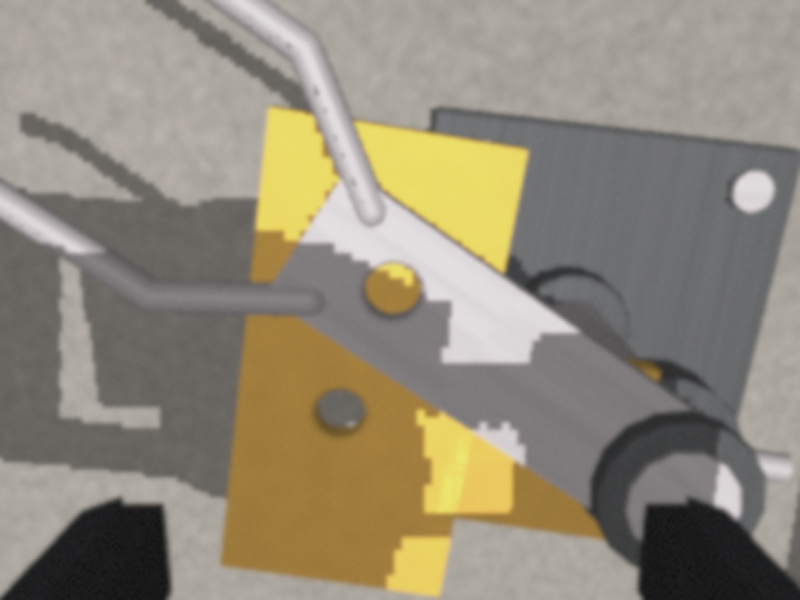

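View pics/bz_scene.png

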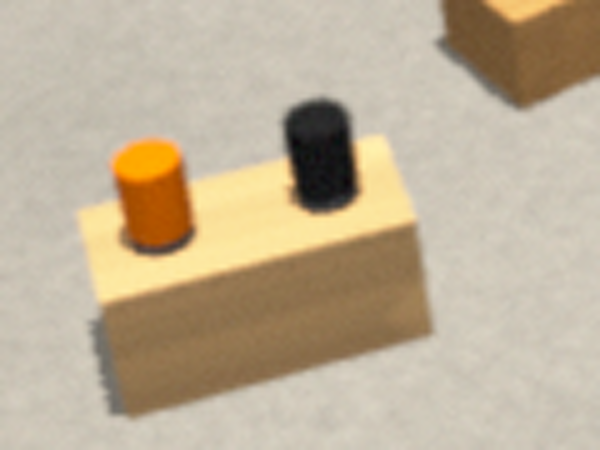

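View pics/bz_side.png

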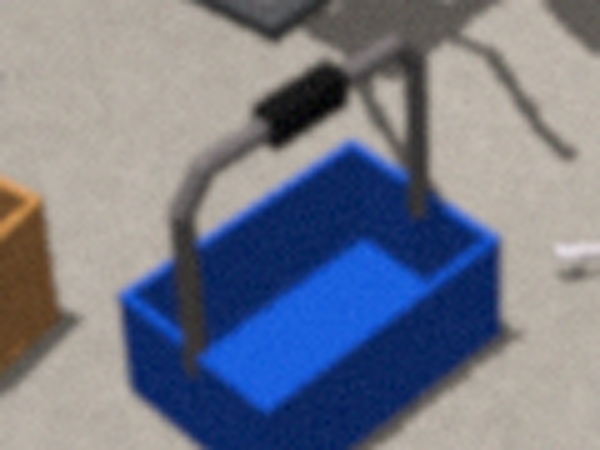

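```bash
python3 - <<'E'
from h import *
np.set_printoptions(precision=4,suppress=True)
s,d,w,c=[load(x) for x in("b_scene","b_side","b_wrist","c1")]
Z=lambda x,y:(160+x/2.5,90+y/2.5)
cap=onz(c,Z(679,497),.184);h=onz(c,Z(393,289),.168);p=onz(c,Z(341,410.5),.158)
print(cap,h,p)
print(tri((w,(443,135)),(c,Z(393,289))),tri((w,(412,191)),(c,Z(341,410.5))),tri((w,(557,219)),(c,Z(679,497))))
for q in(h,p):
  v=(q-cap)[:2];print(np.linalg.norm(v),np.degrees(np.arctan2(v[1],v[0])))
S=lambda x,y:(90+x/5,270+y/5)
D=lambda x,y:(230+x/5,310+y/5)
# knob top centres etc
print("or top scene",onz(s,S(150,162),.099),"bl",onz(s,S(318,118),.099))
print("handle ends side:",onz(d,D(215,163),.14),onz(d,D(395,48),.14), onz(d,D(302,105),.14))
g=tri((s,(360,191)),(d,D(302,105)));print(g)
E
python3 - <<'E'
import cv2
i=cv2.imread("pics/b_scene.png")[160:260,310:410]; cv2.imwrite("pics/bz2.png",cv2.resize(i,None,fx=6,fy=6,interpolation=2))
E
```

```text
[0.6662 0.0289 0.184 ] [0.5977 0.076  0.168 ] [0.5838 0.041  0.158 ]
(array([0.5977, 0.0757, 0.1662]), [0.000127109428560494, 0.0001271094285605377]) (array([0.5839, 0.0408, 0.158 ]), [0.0001862744741636626, 0.0001862744741638027]) (array([0.6673, 0.0274, 0.18  ]), [0.0005138131212355705, 0.000513813121235584])
0.08308487258830241 145.49750023055518
0.08325986859616719 171.65784018231085
or top scene [ 0.4506 -0.3663  0.099 ] bl [ 0.467  -0.3047  0.099 ]
handle ends side: [0.4781 0.3169 0.14  ] [0.4579 0.2246 0.14  ] [0.4695 0.2726 0.14  ]
(array([0.47  , 0.2719, 0.1393]), [5.1498298191429665e-05, 5.149829819158142e-05])
```

View pics/bz2.png

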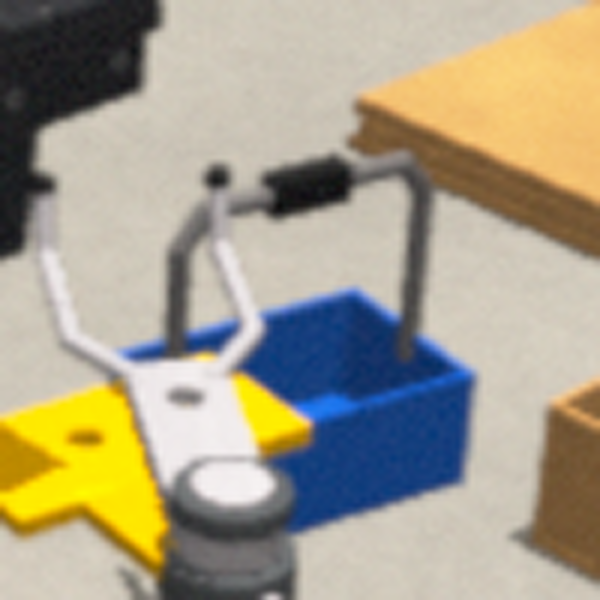

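```bash
python3 - <<'E'
from h import *
np.set_printoptions(precision=4,suppress=True)
h=np.array([.5977,.0758]);p=np.array([.5838,.0409])
m=(h+p)/2;t=(p-h)/np.linalg.norm(p-h);n=np.array([-t[1],t[0]]); n=n if n[0]>0 else -n
C=m+n*np.sqrt(.085**2-((p-h)@(p-h))/4);print("C",C)
a0=np.arctan2(*(h-C)[::-1]);a1=np.arctan2(*(p-C)[::-1])
print(np.degrees([a0,a1]))
r.movep([*h,.235],down(a0-np.pi/2))
print(r.move_l([*h,.1712],.1,force_limit=12),telemetry.current_tool_pos())
r.clamp(10); print(telemetry.current_gripper_width(),telemetry.current_contact_force())
for k in np.linspace(0,1,5)[1:]:
    a=a0+k*(a1-a0); r.move_l([*(C+.085*np.array([np.cos(a),np.sin(a)])),.1712],.08,ori=down(a-np.pi/2))
print(telemetry.current_tool_pos(),telemetry.current_contact_force())
r.let_go()
x=telemetry.current_tool_pos(); r.move_l([x[0],x[1],.24],.15)
r.movep([0.60,0.035,0.25],down(0)); snap("wrist","d1"); print(telemetry.current_time())
i=cv2.imread("pics/d1.png"); cv2.imwrite("pics/d1z.png",cv2.resize(i[110:350,160:480],None,fx=2.5,fy=2.5,interpolation=2))
E
```

```text
C [0.6678 0.0277]
[145.5171 171.05  ]
False [0.598  0.0758 0.1717]
0.4080818170448371 [-1.1638  0.0644 -0.4741]
[0.5835 0.041  0.1711] [-5.1787  0.1096  1.5933]
7.1583
```

View pics/d1z.png

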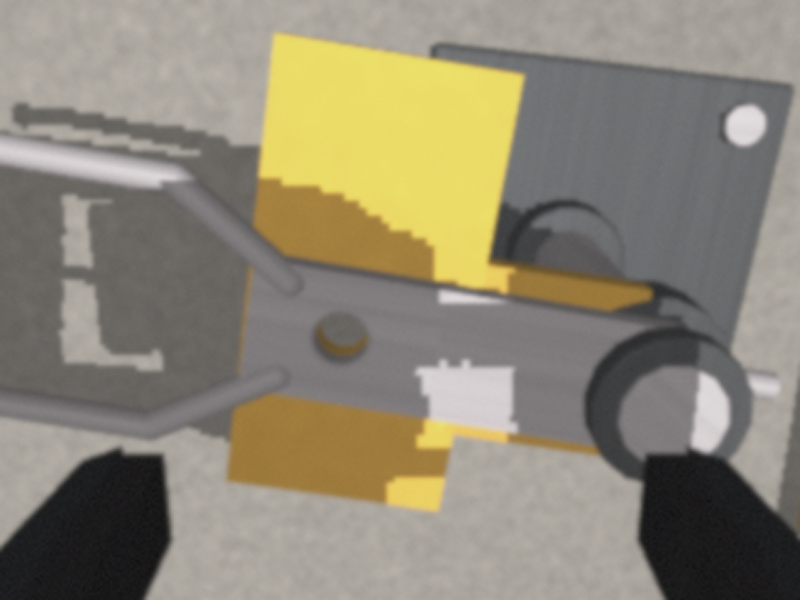

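```bash
python3 - <<'E'
from h import *
np.set_printoptions(precision=4,suppress=True)
c=load("d1"); i=cv2.imread("pics/d1.png")
Z=lambda x,y:(160+x/2.5,110+y/2.5)
h=onz(c,Z(341,335),.168);print(h, "plate hole px",proj(c,[.5838,.0409,.158]),"holepx",Z(341,335),"ideal hole px",proj(c,[.5838,.0409,.168]), "bottom edge",proj(c,[.5838,.0409,.15]))
z=i[220:270,270:325]; cv2.imwrite("pics/d1zz.png",cv2.resize(z,None,fx=11,fy=11,interpolation=2))
E
```

```text
[0.5839 0.0427 0.168 ] plate hole px [297.3302 241.6838] holepx (296.4, 244.0) ideal hole px [296.3267 246.6508] bottom edge [298.0778 237.9837]
```

View pics/d1zz.png

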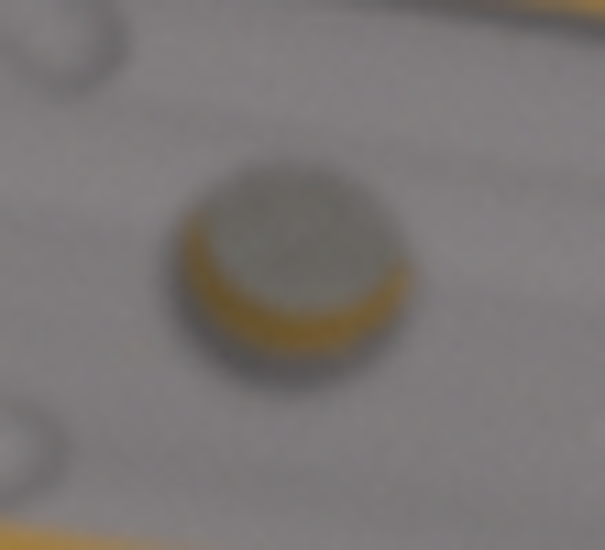

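```bash
python3 - <<'E'
from h import *
r.movep([0.45,-0.33,0.25],down(-0.26)); snap("wrist","e1")
r.movep([0.45,-0.33,0.19],down(-0.26)); snap("wrist","e2"); print(telemetry.current_time(),telemetry.current_joint_positions())
E
```

```text
9.075 [-8.41772733e-01  4.35094863e-01  1.47982470e+00  8.05117748e-05
  1.22489040e+00 -5.82669549e-01]
```

View pics/e1.png

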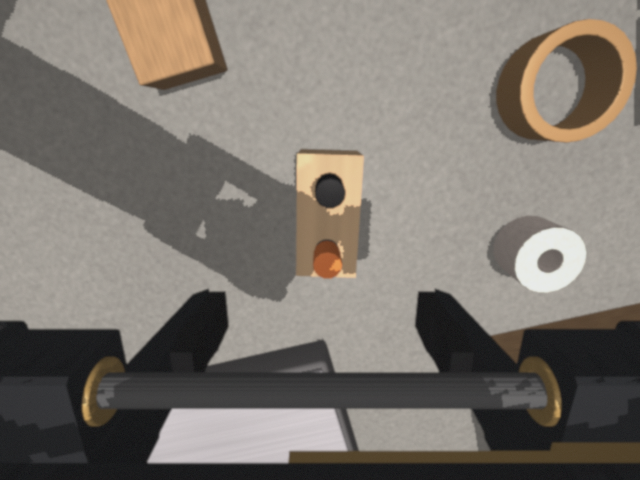

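View pics/e2.png

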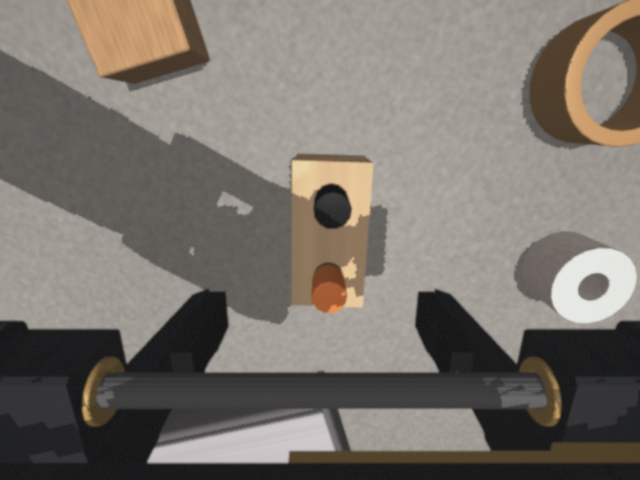

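```bash
python3 - <<'E'
import cv2
i=cv2.imread("pics/e1.png")[140:290,270:390]; j=cv2.imread("pics/e2.png")[150:325,270:390]
cv2.imwrite("pics/e1z.png",cv2.resize(i,None,fx=4,fy=4,interpolation=2)); cv2.imwrite("pics/e2z.png",cv2.resize(j,None,fx=3.4,fy=3.4,interpolation=2))
E
```

```text
(no output)
```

View pics/e1z.png

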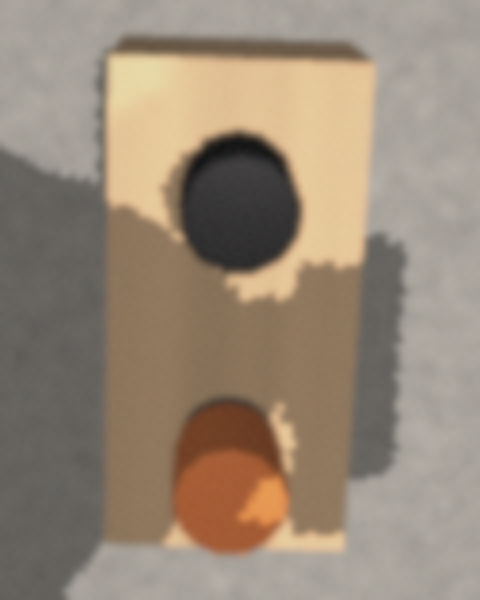

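View pics/e2z.png

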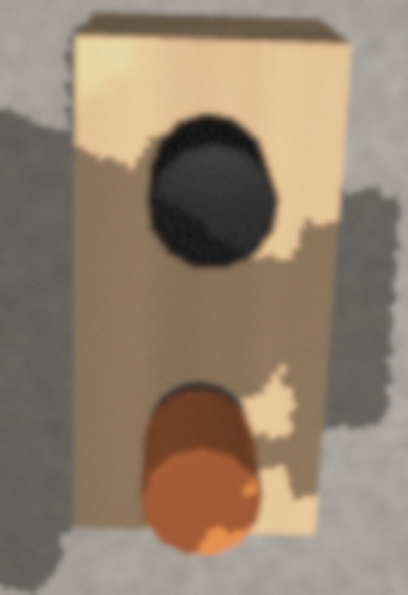

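```bash
python3 - <<'E'
from h import *
np.set_printoptions(precision=4,suppress=True)
a,b,s,d=load("e1"),load("e2"),load("b_scene"),load("b_side")
print(tri((a,(327.75,265)),(b,(329.1,297.4))))
S=lambda x,y:(90+x/5,270+y/5)
print("3view",tri((a,(327.75,265)),(b,(329.1,297.4)),(s,S(150,160))))
o=onz(a,(327.75,265),.099);o2=onz(b,(329.1,297.4),.099);k=onz(a,(330.2,193),.099);print(o,o2,k,np.linalg.norm(o-k),np.degrees(np.arctan2(*(k-o)[1::-1])))
E1=lambda x,y:(270+x/4,140+y/4)
q=[onz(a,E1(*p),.06) for p in((107,57),(374,63),(345,550),(105,545))];print(np.array(q),np.mean(q,0))
for i in range(4):
  v=q[(i+1)%4]-q[i];print(np.linalg.norm(v),np.degrees(np.arctan2(v[1],v[0])))
E
```

```text
(array([ 0.447 , -0.3645,  0.1018]), [0.00017466340972615823, 0.00017466340972614462])
3view (array([ 0.4469, -0.3658,  0.0979]), [0.0002862975183020934, 0.0007448914001673828, 0.001008671815175315])
[ 0.4469 -0.3656  0.099 ] [ 0.4465 -0.3658  0.099 ] [ 0.4649 -0.3043  0.099 ] 0.06385889455675084 73.68593207297234
[[ 0.4435 -0.2702  0.06  ]
 [ 0.5013 -0.2868  0.06  ]
 [ 0.4679 -0.4022  0.06  ]
 [ 0.4097 -0.3853  0.06  ]] [ 0.4556 -0.3361  0.06  ]
0.06012307252433088 -16.098861244551784
0.12009461464325549 -106.15444930145333
0.06054189362854918 163.8526402076605
0.12004450544698546 73.64563879964682
```

Heights, pin spacing and rack size agree with the text. The next step is to grasp the orange pin and bring it to hover over the holes.

```bash
python3 - <<'E'
from h import *
np.set_printoptions(precision=4,suppress=True)
y=np.radians(-16.1); q=down(y)
r.movep([.4467,-.366,.17],q)
print(r.move_l([.4467,-.366,.0775],.1,force_limit=10),telemetry.current_tool_pos())
r.clamp(30); print(telemetry.current_gripper_width()*88)
print(r.move_l([.4467,-.366,.30],.15),telemetry.current_gripper_width()*88)
r.movep([.5837,.0404,.285],down(np.radians(81.05)))
print(telemetry.current_tool_pos(),telemetry.current_time())
r.move_l([.5837,.0404,.238],.1)
for n in("wrist","scene","side"): snap(n,"f_"+n)
i=cv2.imread("pics/f_scene.png")[150:300,240:400];j=cv2.imread("pics/f_side.png")[180:330,220:380]
cv2.imwrite("pics/f2.png",cv2.resize(np.hstack([i,j]),None,fx=2.5,fy=2.5,interpolation=2))
E
```

```text
False [ 0.447  -0.3662  0.0782]
25.343405169622226
False 24.708451186062515
[0.5838 0.0395 0.285 ] 14.6333
```

View pics/f_wrist.png

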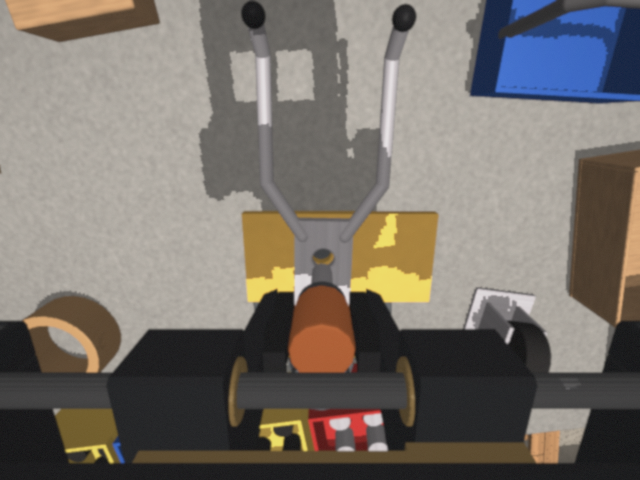

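View pics/f2.png

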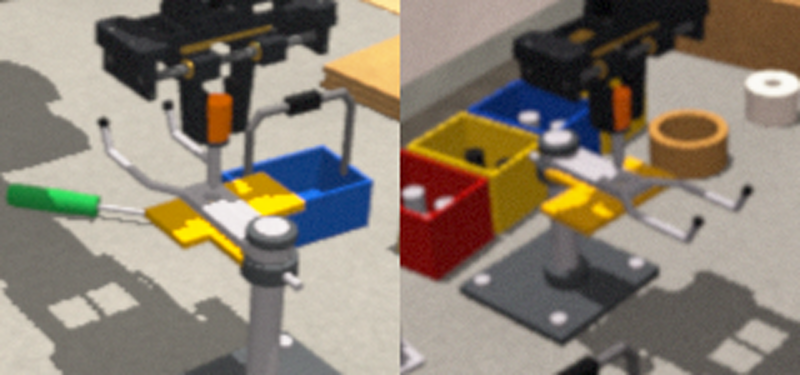

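```bash
python3 - <<'E'
from h import *
np.set_printoptions(precision=4,suppress=True)
c=load("f_wrist");t=telemetry.current_tool_pos();print(t,telemetry.current_contact_force())
print("tip",proj(c,[t[0],t[1],.176]),"hole TCP",proj(c,[t[0],t[1],.168]),"knobtop",proj(c,[t[0],t[1],t[2]+.021]))
i=cv2.imread("pics/f_wrist.png")[220:380,260:390];cv2.imwrite("pics/fz.png",cv2.resize(i,None,fx=4.5,fy=4.5,interpolation=2))
print("hole meas",onz(c,(322,256.5),.168))
E
```

```text
[0.584  0.0403 0.2388] [ 0.2564  0.2927 -1.3284]
tip [320.5099 264.7936] hole TCP [320.5421 259.866 ] knobtop [319.9545 349.7099]
hole meas [0.5819 0.0416 0.168 ]
```

View pics/fz.png

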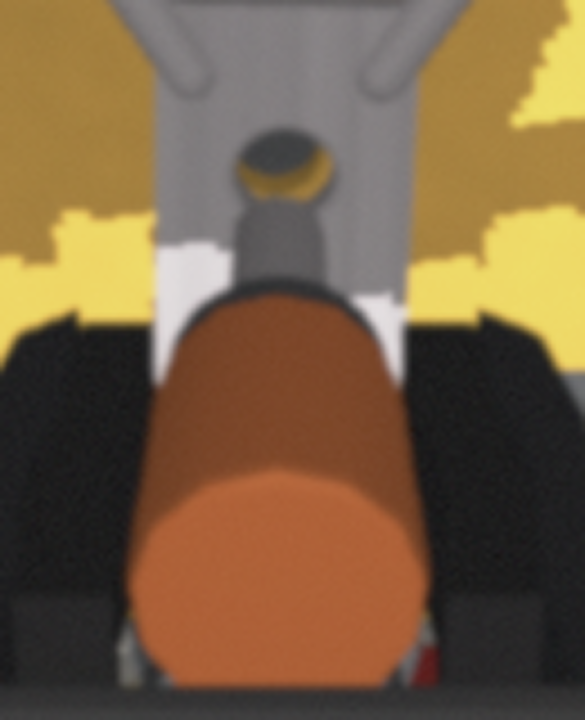

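```bash
python3 - <<'E'
from h import *
np.set_printoptions(precision=2,suppress=True)
x,y=.5824,.0407
r.move_l([x,y,.238],.05)
f0=telemetry.current_contact_force()
for z in (.228,.222,.216,.212,.208,.204):
    s=r.move_l([x,y,z],.03,force_limit=8)
    t=telemetry.current_tool_pos();f=telemetry.current_contact_force()-f0
    print(z,s,t*1000,f)
    if s or abs(f[:2]).max()>5: break
snap("wrist","g1")
i=cv2.imread("pics/g1.png")[220:380,260:390];cv2.imwrite("pics/gz.png",cv2.resize(i,None,fx=4.5,fy=4.5,interpolation=2))
print(telemetry.current_time())
E
```

```text
0.228 False [582.36  40.68 227.82] [0.24 0.17 0.18]
0.222 False [582.33  40.7  221.78] [ 0.41  0.35 -0.46]
0.216 False [582.3   40.7  215.76] [ 0.3  -0.82 -0.82]
0.212 False [582.33  40.7  211.79] [ 0.77 -0.19 -0.4 ]
0.208 False [582.33  40.69 207.77] [-0.63 -0.96 -0.56]
0.204 False [582.33  40.7  203.75] [-0.66 -0.65 -0.61]
17.7333
```

View pics/gz.png

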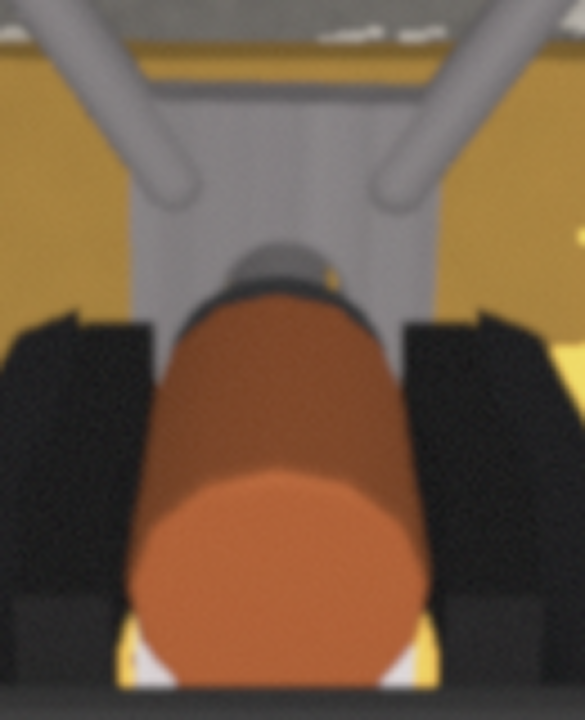

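The shank has passed through both holes with almost no force, so I'll continue until the collar seats.

```bash
python3 - <<'E'
from h import *
np.set_printoptions(precision=2,suppress=True)
s=r.move_l([.5824,.0407,.178],.03,force_limit=8)
t=telemetry.current_tool_pos();print(s,t*1000,telemetry.current_contact_force())
r.wait(.1);r.let_go(); r.move_l([t[0],t[1],.265],.15)
# look from inboard/tilted position plus fixed cams
r.movep([0.56,0.02,0.30],down(0))
for n in("wrist","scene","side"): snap(n,"h_"+n)
i=cv2.imread("pics/h_scene.png")[150:300,240:400];j=cv2.imread("pics/h_side.png")[180:330,220:380]
cv2.imwrite("pics/h2.png",cv2.resize(np.hstack([i,j]),None,fx=2.5,fy=2.5,interpolation=2))
print(telemetry.current_time())
E
```

```text
True [582.48  40.69 185.43] [-0.76  0.15  5.71]
21.5583
```

View pics/h2.png

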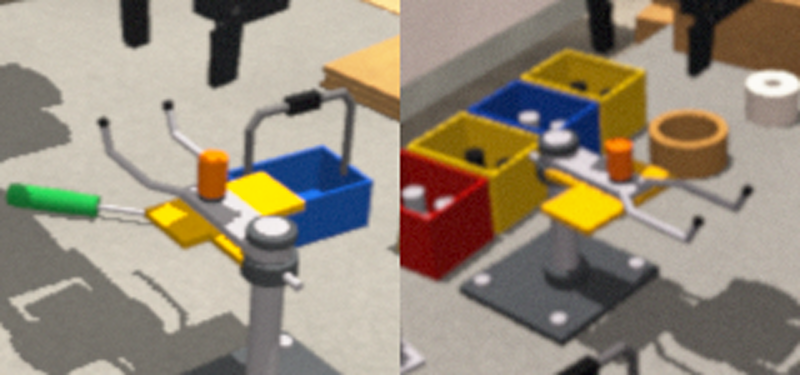

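View pics/h_wrist.png

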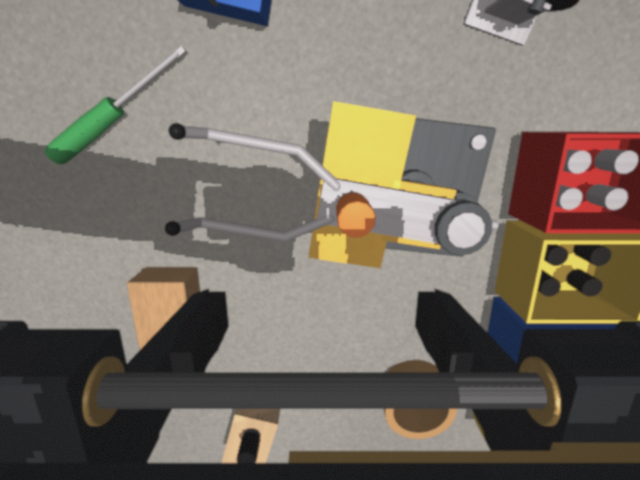

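```bash
python3 - <<'E'
from h import *
np.set_printoptions(precision=4,suppress=True)
c=load("h_wrist")
A=onz(c,(177,131),.191);B=onz(c,(172,228),.191);P=onz(c,(466,228),.184);K=onz(c,(357,214),.207)
print(A,B,P,K,np.linalg.norm(A-B)); v=A-B; print(np.degrees(np.arctan2(v[1],v[0])))
m=(A+B)/2-P; print(np.linalg.norm(m[:2]),np.degrees(np.arctan2(m[1],m[0])))
r.movep([.47,.25,.27],down(np.radians(-12.3))); snap("wrist","i1")
r.movep([.47,.29,.27],down(np.radians(-12.3))); snap("wrist","i2")
print(telemetry.current_time())
E
```

```text
[0.4647 0.0974 0.191 ] [0.4524 0.0304 0.191 ] [0.6675 0.0286 0.184 ] [0.5839 0.0451 0.207 ] 0.06806422911046894
79.60760316364849
0.21188246369059452 170.40179254739772
22.925
```

View pics/i1.png

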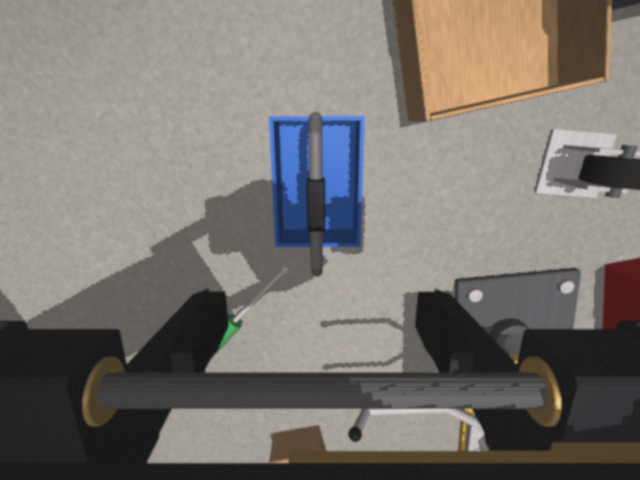

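View pics/i2.png

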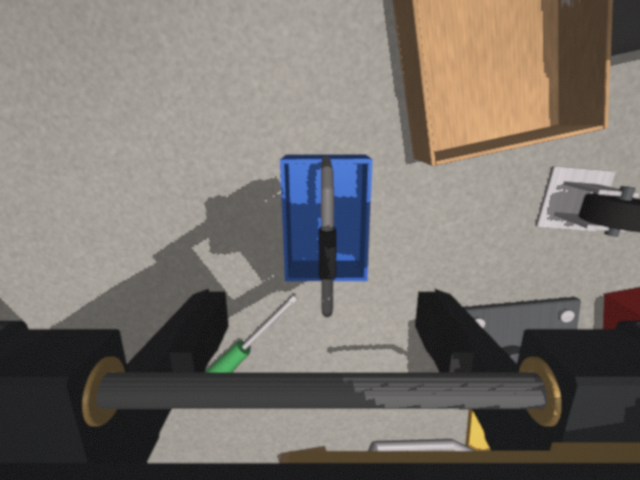

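```bash
python3 - <<'E'
from h import *
np.set_printoptions(precision=4,suppress=True)
a,b,s,d=[load(x) for x in("i1","i2","b_scene","b_side")]
print(tri((a,(316.5,204.5)),(b,(327.7,253.5))),tri((a,(316.5,204.5)),(b,(327.7,253.5)),(s,(360,191)),(d,(290.4,331))))
for c,u,v in((a,(315.5,120),(318,268)),(b,(326.5,165),(328,310))):
  U,V=onz(c,u,.14),onz(c,v,.14);w=U-V;print((U+V)/2,np.linalg.norm(w),np.degrees(np.arctan2(w[1],w[0])))
for c,p in((a,[(273,118),(363,118),(361,246),(277,246)]),(b,[(283,157),(371,157),(368,280),(286,280)])):
  q=np.array([onz(c,x,.055) for x in p]);print(q.mean(0),q[0]-q[3],np.degrees(np.arctan2(*(q[0]+q[1]-q[2]-q[3])[1::-1])))
E
```

```text
(array([0.4722, 0.2731, 0.1429]), [4.121576644926541e-05, 4.1215766449204604e-05]) (array([0.4712, 0.2717, 0.1391]), [0.0009996950252080523, 0.0007377283146749172, 0.0010118554532493032, 0.0008797937029723868])
[0.4732 0.2766 0.14  ] 0.11440787123740236 78.38708005799619
[0.4736 0.2812 0.14  ] 0.12142358335423609 78.56833711111133
[0.4729 0.2719 0.055 ] [0.0286 0.1244 0.    ] 77.96814050856797
[0.4731 0.274  0.055 ] [0.0291 0.1277 0.    ] 77.99257770099995
```

```bash
python3 - <<'E'
from h import *
np.set_printoptions(precision=4,suppress=True)
q=down(np.radians(-11.9))
r.movep([.472,.2725,.20],q)
print(r.move_l([.472,.2725,.1455],.08,force_limit=8),telemetry.current_tool_pos())
r.clamp(45);print(telemetry.current_gripper_width()*88)
f0=telemetry.current_contact_force()
r.move_l([.472,.2725,.225],.1);print(telemetry.current_contact_force()-f0,telemetry.current_gripper_width()*88)
r.move_l([.425,.25,.226],.15,ori=down(np.radians(-9.5)))
r.move_l([.4247,.0671,.226],.15); r.wait(.3)
print(telemetry.current_tool_pos(),telemetry.current_time())
for n in("wrist","scene","side"): snap(n,"j_"+n)
i=cv2.imread("pics/j_scene.png")[130:280,240:400];j=cv2.imread("pics/j_side.png")[180:330,220:380]
cv2.imwrite("pics/j2.png",cv2.resize(np.hstack([i,j]),None,fx=2.5,fy=2.5,interpolation=2))
E
```

```text
False [0.4723 0.2726 0.146 ]
13.758000624718496
[ 0.09   -0.4229 -3.0441] 13.344638556983575
[0.4247 0.0673 0.226 ] 28.375
```

View pics/j2.png

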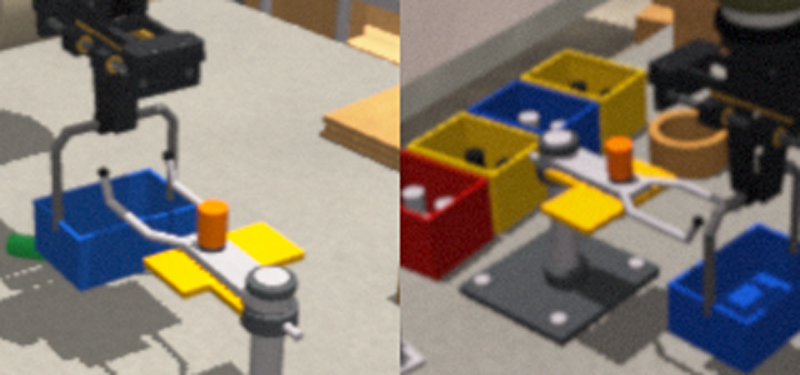

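View pics/j_wrist.png

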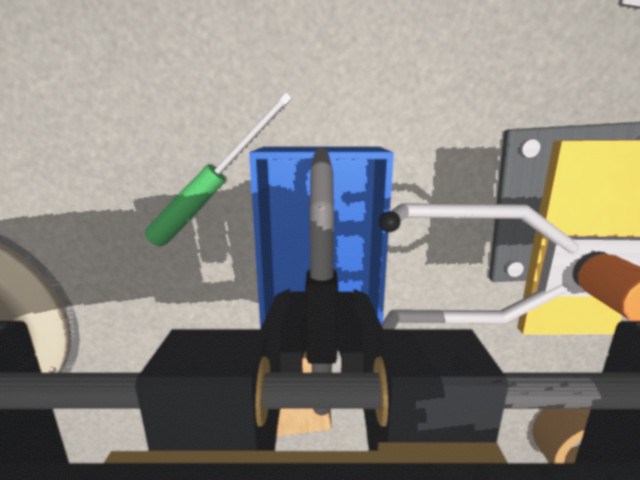

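The basket is held level, with both prong tips between the bail's legs. I'll move it in over the tips and lower it.

```bash
python3 - <<'E'
from h import *
np.set_printoptions(precision=4,suppress=True)
print(r.move_l([.4937,.0556,.226],.08,force_limit=8))
r.wait(.2); 
for n in("wrist","scene"): snap(n,"k_"+n)
f0=telemetry.current_contact_force()
s=r.move_l([.4937,.0556,.186],.06,force_limit=6);print(s,telemetry.current_tool_pos(),telemetry.current_contact_force()-f0)
s2=None if s else r.move_l([.4937,.0556,.1785],.02,force_limit=2.5);print(s2,telemetry.current_tool_pos(),telemetry.current_contact_force()-f0,telemetry.current_time())
for n in("wrist","scene","side"): snap(n,"l_"+n)
i=cv2.imread("pics/l_scene.png")[130:280,240:400];j=cv2.imread("pics/l_side.png")[180:330,220:380]
cv2.imwrite("pics/l2.png",cv2.resize(np.hstack([i,j]),None,fx=2.5,fy=2.5,interpolation=2))
E
```

```text
False
False [0.4939 0.0556 0.1863] [ 0.6721 -0.0766  0.657 ]
True [0.4938 0.0556 0.1798] [ 0.6683 -0.1233  7.4624] 31.025
```

View pics/l2.png

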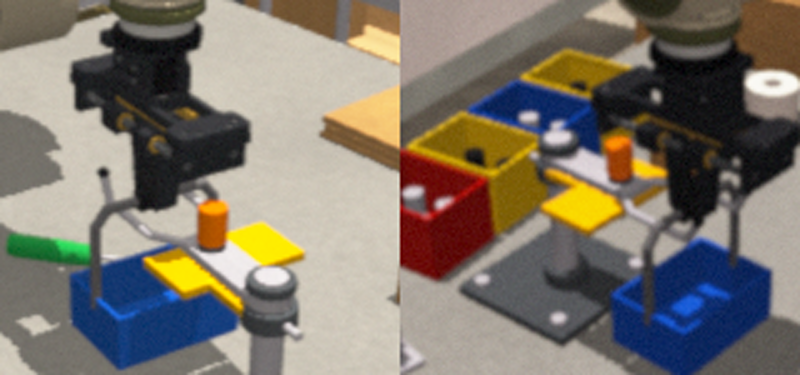

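View pics/l_wrist.png

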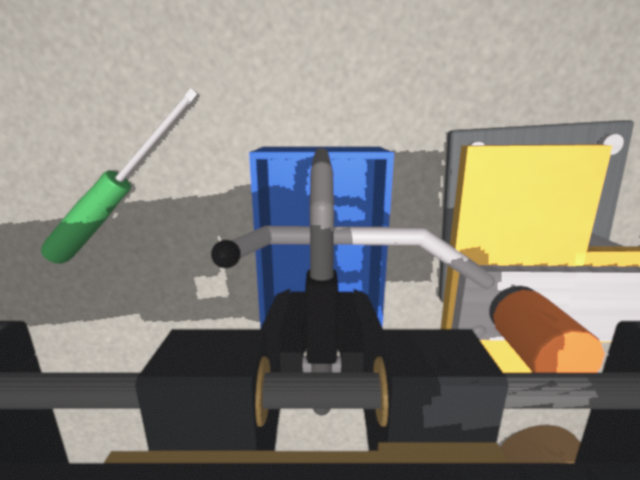

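```bash
python3 - <<'E'
from h import *
np.set_printoptions(precision=4,suppress=True)
r.move_l([.4937,.0556,.1812],.02); print(telemetry.current_tool_pos(),telemetry.current_contact_force())
r.let_go(); print(telemetry.current_contact_force(),telemetry.current_gripper_width())
r.move_l([.4937,.0556,.30],.1)
r.movep([.45,0.0,.38],down(np.radians(-9.5))); r.wait(.5)
for n in("wrist","scene","side"): snap(n,"m_"+n)
i=cv2.imread("pics/m_scene.png")[130:280,240:400];j=cv2.imread("pics/m_side.png")[180:330,220:380]
cv2.imwrite("pics/m2.png",cv2.resize(np.hstack([i,j]),None,fx=2.5,fy=2.5,interpolation=2))
print(telemetry.current_time())
E
```

```text
[0.4933 0.0557 0.1807] [ 0.777   1.0401 -2.8337]
[-0.8522 -0.0831  0.4246] 1.0017889280096748
35.1
```

View pics/m2.png

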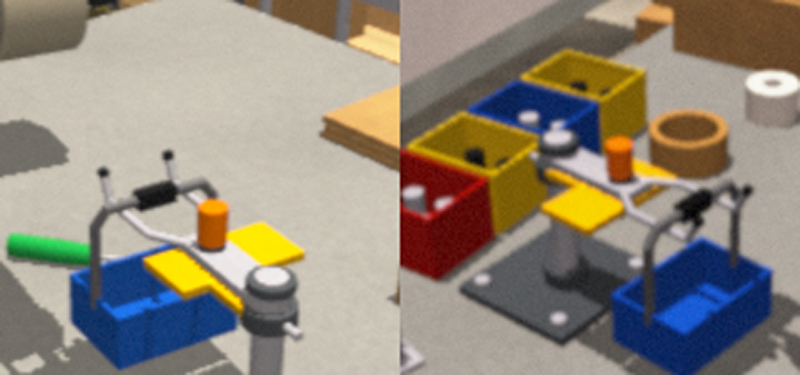

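View pics/m_wrist.png

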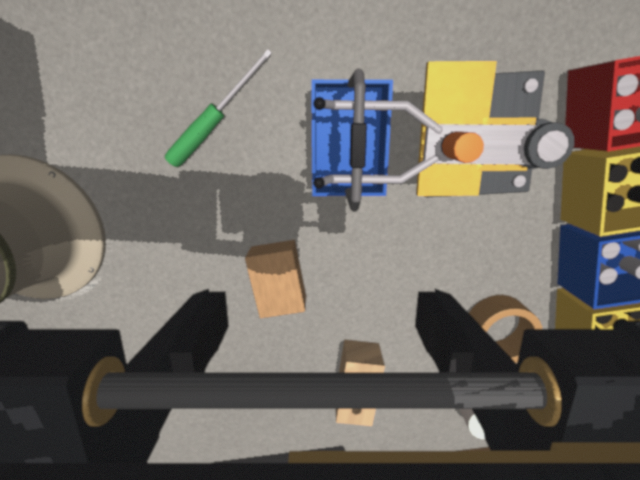

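View pics/m_scene.png

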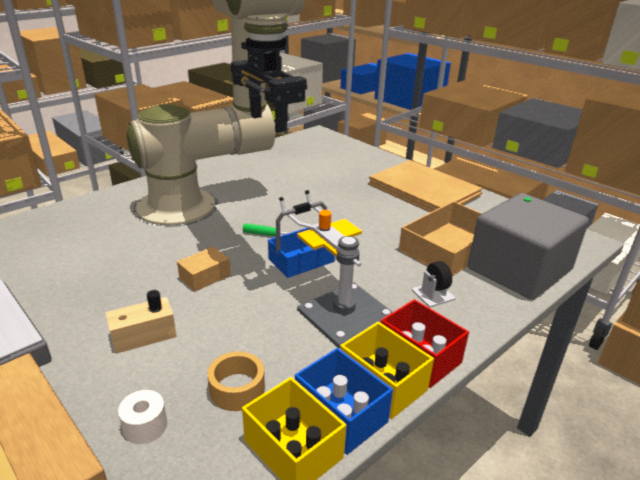

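The basket hangs level on both prongs: the bar runs from (359,75) to (356,205) in the wrist view and crosses both rods. The orange pin is seated at (462,146), and the black pin, cartons, rolls and caster look unmoved.

```bash
python3 - <<'E'
from h import *
print(telemetry.current_contact_force()); r.finish_job(); print(telemetry.current_time())
E
```

```text
[-1.10629859  0.17795097  0.31688824]
the job is handed in; nothing more can be done
the job is handed in; nothing more can be done
```

I swung the hook arm over the index plate's hole, locked it with the orange pin, hung the basket on both prongs and handed the job in at about 35 s of the 67 s allowed. No verdict was reported.

- **Arm:** after the swing, the arm's hole was about 1 mm off the plate hole, which is within the pin's play.
- **Pin:** it went through both holes with under 1 N of side force. The collar met the arm at a tool height of 185.4 mm, where I had predicted about 186 mm. The last pictures show it still seated.
- **Basket:** the bar touched the prongs at a tool height of 179.8 mm, where I had predicted 180.5 mm. After release, the last pictures show it hanging level across both prongs, with the gripper well clear.
- **Other items:** by eye in the last pictures, the black pin, cartons, rolls and caster are where they were.

**Disagreements:**
- The wrist camera read the arm's hole about 1–2 mm differently from the two directions, so I lined up the pin by its place relative to the hole in the picture.
- The first estimate of the orange pin's place, from the scene and side cameras, was up to 7 mm inconsistent. I replaced it with wrist-camera measurements, which matched the rack's size and the 64 mm pin spacing.

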